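# Find the screw's pitch with comb leaves

### The arm

A 6-joint arm with a two-finger parallel gripper is mounted at the origin on the work surface. World frame = base frame: x ahead of the robot, y to its left, z up, the work surface at z = 0. Lengths are in m, angles in rad, forces in N, time in s.
With the tool pointing down it reaches from about 0.35 to 0.85 m from the base axis. Payload 8.1 kg.
Tool frame: the origin (TCP) lies at the very end of the fingers, on their centre line; the grasp point (between the pads) lies 19 mm behind it; z points along the fingers, y is the line along which they close (so a half turn about z gives the same grasp; the last joint's range is limited). The gripper opens to 93 mm and grips with 3 to 60 N. Pads are 15 mm wide; open, the fingers measure 128 mm over their backs; the gripper's body (75 mm by 188 mm) begins 65 mm behind the grasp point.
Start: joints at [1.195, 0.13, 1.488, -0, 1.523, -0.085], TCP at [0.172, 0.575, 0.18] pointing down, gripper open.
Joint ranges: [-2.96, 2.96], [-0.89, 2.26], [0.02, 2.5], [-1.34, 4.48], [0, 2.73], [-2.66, 2.66]. Speed limits (rad/s): [2.39, 2.39, 2.79, 3.14, 3.14, 3.14].

### API

Orientations are given as a rotation vector (axis times angle).
In Python, from plant import robot gives the robot as it stands.
- The arm moves only by the tool play_rows, never from a script. Its argument "deltas" is one flat list of numbers, 5 for each row, row after row: the shift along the tool's x, y, z in mm, then the turn about the tool's z in degrees, then the finger opening in mm, from 0 to 93. A call has 1 to 10 rows; each row shifts and turns the commanded pose from where the row before left it, along the tool's axes as they then stand; what a row does not reach is not made up. A row lasts 1/12 s, in which the tool goes at most 41.7 mm and 7.16 degrees, less where a joint would pass 70% of its speed; a pose out of reach is approached as far as the arm can. A call with a gripper value outside its range is refused whole. The fingers move at their own pace and stop on an object; "newtons" is the grip in N (left out, the last holds). Time passes only in rows, so rows that do not move let the fingers close. It gives the time, the measured TCP pose, the force, the opening and the grip force at its end, in the units of the state.
- robot.read_state(): the state, without advancing time (a new reading comes with each control period).
- robot.read_camera(name): name is "scene" or "top" or "wrist"; returns a dict with "pixels" (420x560x3 uint8, blue, green, red), "mtx" (3x3 intrinsics, pixels), "D" ([k1, k2, p1, p2, k3] as OpenCV has them; the pictures are not rectified), "eye" and "rotation" of the camera in the world. Camera axes: x right, y up, looking along -z (the intrinsics and any distortion apply to the point x, -y, -z); pixel columns grow to the right and rows downward; lengths in m; the calibration is good to about 2 mm. A picture is of the moment at which its call begins. There is no depth.
- robot.close_job(): hands the job in; it is judged then, once.
The state is a dict: "t": time; "q": joint angles; "dq": joint speeds; "joint_torque": joint torques, N m; "tool_pos": TCP position; "orientation": TCP orientation; "force": force on the tool from outside, world axes, zero at the start; "wrist_torque": the same for the moment, N m; "opening": finger opening in m; "gripper_force": force on a finger pad.
Only numpy, scipy, OpenCV 4.12 (cv2) and the standard library are available. Lean on these libraries where they do the work, as an engineer would, in place of code of your own. Each camera call takes 0.05 s, during which the arm holds its last target. There are 200 camera calls.

### The job

Find out which of the three pitch leaves in the rack fits the screw in the blue cradle: holding a leaf by its coloured tab, lay its teeth gently along the top of the thread, between the cradle's notched plates, and slide it along a little to feel whether it drops fully home. Leave the leaf that fits standing fully home on the thread, in the notches and let go, with the other two upright in the rack's slots, and do not press the combs hard or disturb the other things on the bench.

Things in the scene. Friction and masses are not known exactly. Their poses are not given: they have to be found in the camera images.
- cradle: Blue cradle fixed to the bench, base 90 x 120 x 12 mm, origin under its centre, z up. Holds a steel screw along its y. Two plates, 6 mm thick, 82 mm high, stand across the screw at y = -35 and +35 mm; each has an open-topped notch at x = 0, 10 mm wide, its top 6 mm flaring to 18 mm, where the ends of a leaf's plate stand, so that a released leaf stays upright.
- thread_top (a point): Point of the cradle (same axes) at x = y = 0, 62 mm above the bench, on the line along the tops of the thread crests. A leaf riding on the crests has its origin at this height; fully home, its plate edge is down on the crests and its origin 4.5 mm lower. Only the leaf of the screw's pitch goes home, the others stay up on the crests wherever they are slid.
- screw_axis (a point): Point of the cradle 22 mm below thread_top, on the axis of the square-threaded screw: 44 mm over the crests, threaded for about 96 mm, grooves 5.5 mm deep, 0.6 of a pitch wide. Pitch 8, 10 or 12 mm, drawn afresh (the two other screws lie in the box's tray). The grooves' place along y is drawn too (within 6 mm either way) and is NOT shown by this point.
- rack: Black rack fixed to the bench, 180 (x) x 104 (y) mm, origin under its centre, z up. Three slots along its y at x = -70, 0 and +70 mm, y = 0: slot floor 6 mm above the bench, 10 mm wide, 94 mm long, walls straight up to 24 mm above the bench, then flaring to 18 mm wide at 30 mm.
- leaf_red: Red-tabbed 8 mm pitch leaf (loose, about 65 g), in any slot of the rack, upright, teeth down. Origin: middle of the line of tooth tips; y = long side, x = across the thickness, z = up. Above the origin: teeth 0 to 4.5 mm, metal plate 4.5 to 28.5 mm, red plastic grip tab 28.5 to 56.5 mm (34 mm along y, 12 mm thick). Either way round fits.
- leaf_red_comb: The aluminium comb plate of the red leaf, rigidly part of it, same origin and axes: 84 mm long, 5 mm thick, five teeth centred on the origin 8 mm apart, each 2.4 mm wide and 4.5 mm long. Hold the leaf by its tab, not by this plate; more than 40 N on the plate spoils it.
- leaf_blue: Blue-tabbed 10 mm pitch leaf (loose, about 65 g), in any slot of the rack, upright, teeth down. Origin: middle of the line of tooth tips; y = long side, x = across the thickness, z = up. Above the origin: teeth 0 to 4.5 mm, metal plate 4.5 to 28.5 mm, blue plastic grip tab 28.5 to 56.5 mm (34 mm along y, 12 mm thick). Either way round fits.
- leaf_blue_comb: The aluminium comb plate of the blue leaf, rigidly part of it, same origin and axes: 84 mm long, 5 mm thick, five teeth centred on the origin 10 mm apart, each 3.0 mm wide and 4.5 mm long. Hold the leaf by its tab, not by this plate; more than 40 N on the plate spoils it.
- leaf_yellow: Yellow-tabbed 12 mm pitch leaf (loose, about 65 g), in any slot of the rack, upright, teeth down. Origin: middle of the line of tooth tips; y = long side, x = across the thickness, z = up. Above the origin: teeth 0 to 4.5 mm, metal plate 4.5 to 28.5 mm, yellow plastic grip tab 28.5 to 56.5 mm (34 mm along y, 12 mm thick). Either way round fits.
- leaf_yellow_comb: The aluminium comb plate of the yellow leaf, rigidly part of it, same origin and axes: 84 mm long, 5 mm thick, five teeth centred on the origin 12 mm apart, each 3.6 mm wide and 4.5 mm long. Hold the leaf by its tab, not by this plate; more than 40 N on the plate spoils it.
- cashbox: Grey steel box, tray pulled out towards the robot, fixed, not to be handled. Origin on the bench, z up. Box 170 x 230 x 100 mm (handle up to 122 mm) centred at x = +45 mm; tray 150 x 160 mm, 40 mm high, centred at x = -115 mm, with two spare screws in it, up to 62 mm high.
- ramekin: White ceramic ramekin, 84 mm wide, 45 mm high, origin under its centre. Bystander.
- level: Short orange level, 24 x 200 x 45 mm, lying along its y; origin under its centre. Bystander.
- pliers: Chrome locking pliers, about 40 x 190 x 16 mm, lying along their y; origin near the middle of the underside. Bystander.
- scraper: Green plastic scraper, 70 x 180 x 16 mm, lying along its y; origin near the middle of the underside. Bystander.

How it is judged:
At the end, for the whole second after the job is handed in: One leaf is home on the thread: origin 3 to 8 mm below the crest line (home 4.5), within 15 mm of thread_top along the screw, 5 mm across, 0.15 rad of its direction, 0.35 rad of upright. The others stand in rack slots (origin under 10.5 mm high, 5 mm across, 10 mm along, 0.35 rad). All at rest (((x of leaf_red in the frame of thread_top between -0.005 and 0.005 m and y of leaf_red in the frame of thread_top between -0.015 and 0.015 m and z of leaf_red in the frame of thread_top between -0.008 and -0.003 m and angle between leaf_red's own z axis and vertical below 0.35 rad and angle between the y axis of leaf_red and the y axis of cradle, either way round below 0.15 rad) or (x of leaf_blue in the frame of thread_top between -0.005 and 0.005 m and y of leaf_blue in the frame of thread_top between -0.015 and 0.015 m and z of leaf_blue in the frame of thread_top between -0.008 and -0.003 m and angle between leaf_blue's own z axis and vertical below 0.35 rad and angle between the y axis of leaf_blue and the y axis of cradle, either way round below 0.15 rad) or (x of leaf_yellow in the frame of thread_top between -0.005 and 0.005 m and y of leaf_yellow in the frame of thread_top between -0.015 and 0.015 m and z of leaf_yellow in the frame of thread_top between -0.008 and -0.003 m and angle between leaf_yellow's own z axis and vertical below 0.35 rad and angle between the y axis of leaf_yellow and the y axis of cradle, either way round below 0.15 rad)) and ((x of leaf_red in the frame of thread_top between -0.005 and 0.005 m and y of leaf_red in the frame of thread_top between -0.015 and 0.015 m and z of leaf_red in the frame of thread_top between -0.008 and -0.003 m and angle between leaf_red's own z axis and vertical below 0.35 rad and angle between the y axis of leaf_red and the y axis of cradle, either way round below 0.15 rad) or ((x of leaf_red in the frame of rack between -0.075 and -0.065 m or x of leaf_red in the frame of rack between -0.005 and 0.005 m or x of leaf_red in the frame of rack between 0.065 and 0.075 m) and y of leaf_red in the frame of rack between -0.01 and 0.01 m and z of leaf_red in the frame of rack between 0 and 0.0105 m and angle between leaf_red's own z axis and vertical below 0.35 rad)) and ((x of leaf_blue in the frame of thread_top between -0.005 and 0.005 m and y of leaf_blue in the frame of thread_top between -0.015 and 0.015 m and z of leaf_blue in the frame of thread_top between -0.008 and -0.003 m and angle between leaf_blue's own z axis and vertical below 0.35 rad and angle between the y axis of leaf_blue and the y axis of cradle, either way round below 0.15 rad) or ((x of leaf_blue in the frame of rack between -0.075 and -0.065 m or x of leaf_blue in the frame of rack between -0.005 and 0.005 m or x of leaf_blue in the frame of rack between 0.065 and 0.075 m) and y of leaf_blue in the frame of rack between -0.01 and 0.01 m and z of leaf_blue in the frame of rack between 0 and 0.0105 m and angle between leaf_blue's own z axis and vertical below 0.35 rad)) and ((x of leaf_yellow in the frame of thread_top between -0.005 and 0.005 m and y of leaf_yellow in the frame of thread_top between -0.015 and 0.015 m and z of leaf_yellow in the frame of thread_top between -0.008 and -0.003 m and angle between leaf_yellow's own z axis and vertical below 0.35 rad and angle between the y axis of leaf_yellow and the y axis of cradle, either way round below 0.15 rad) or ((x of leaf_yellow in the frame of rack between -0.075 and -0.065 m or x of leaf_yellow in the frame of rack between -0.005 and 0.005 m or x of leaf_yellow in the frame of rack between 0.065 and 0.075 m) and y of leaf_yellow in the frame of rack between -0.01 and 0.01 m and z of leaf_yellow in the frame of rack between 0 and 0.0105 m and angle between leaf_yellow's own z axis and vertical below 0.35 rad)) and linear speed of each of leaf_red, leaf_blue, leaf_yellow below 0.02 m/s); the robot touches nothing.
It fails at once if a leaf's comb plate is loaded with more than 40 N (contact force between any of leaf_red_comb, leaf_blue_comb, leaf_yellow_comb and anything else above 40 N).
It fails at once if a bystander is moved more than 15 mm (distance of any of ramekin, level, pliers, scraper from where it was at the start of the episode above 0.015 m).
It also fails if it takes over 72 s, if anything falls off the work surface, if the arm or the gripper's body presses on something with over 40 N, if the wrist force passes 120 N, or if a joint passes its speed limit or range.

## Working session

There is one attempt and no reset: what is moved stays moved. The work goes in short steps, Python scripts to look and compute and a tool call to move; the robot and the scene stay as the last step left them, time stands still between calls to the robot, and variables do not carry over. Pictures are saved under pics/ and viewed, at most 10 in all, crops included, and the job is handed in when it is done.

Besides the shell and the picture viewer there is one more tool, called after ">>>" by a JSON object that holds its "fn" and its "kwargs", one argument or row to a line. play_rows: Moves the arm, as the interface text tells. Its arguments: {"type":"object","properties":{"deltas":{"type":"array"},"newtons":{"type":"number"}},"required":["deltas"]}

```bash
mkdir -p pics; cat > h.py <<'E'
import numpy as np, cv2
from plant import robot
from scipy.spatial.transform import Rotation as R
def cam(n):
    c=robot.read_camera(n); c['img']=np.array(c['pixels'],dtype=np.uint8); c['mtx']=np.array(c['mtx'],float);c['D']=np.array(c['D'],float);c['eye']=np.array(c['eye'],float)
    r=np.array(c['rotation'],float); c['R']=r if r.shape==(3,3) else R.from_rotvec(r).as_matrix()
    return c
def ray(c,uv):
    p=cv2.undistortPoints(np.array(uv,float).reshape(-1,1,2),c['mtx'],c['D']).reshape(-1,2)
    d=np.c_[p[:,0],-p[:,1],-np.ones(len(p))]@c['R'].T
    return d
def onz(c,uv,z):
    d=ray(c,uv); return c['eye']+d*((z-c['eye'][2])/d[:,2])[:,None]
def proj(c,P):
    q=(np.array(P,float).reshape(-1,3)-c['eye'])@c['R']; q=q*[1,-1,-1]
    return cv2.projectPoints(q,np.zeros(3),np.zeros(3),c['mtx'],c['D'])[0].reshape(-1,2)
def tri(c1,u1,c2,u2):
    d=[ray(c1,u1)[0],ray(c2,u2)[0]];A=0;b=0
    for e,v in((c1['eye'],d[0]),(c2['eye'],d[1])):
        v=v/np.linalg.norm(v);M=np.eye(3)-np.outer(v,v);A=A+M;b=b+M@e
    return np.linalg.solve(A,b)
E
python3 - <<'E'
from h import *
import pickle
cs={n:cam(n) for n in('top','scene')}
pickle.dump(cs,open('c0.pkl','wb'))
for n,c in cs.items(): print(n,c['eye'],c['R'].round(3).tolist(),c['mtx'].tolist(),c['D']); cv2.imwrite(f'pics/{n}0.png',c['img'])
s=robot.read_state();print(s['tool_pos'],s['orientation'],s['t'],s['opening'])
print(R.from_rotvec(s['orientation']).as_matrix().round(3))
E
```

```text
top [ 0.51102392 -0.01003461  1.24120202] [[-0.015, 0.999, -0.047], [-1.0, -0.015, -0.015], [-0.016, 0.047, 0.999]] [[448.1177817469038, 0.0, 277.65030291610276], [0.0, 448.1177817469038, 217.67465637879357], [0.0, 0.0, 1.0]] [0.04657926 0.         0.         0.         0.        ]
scene [ 1.39097621 -0.44861715  0.84158782] [[0.504, -0.541, 0.674], [0.864, 0.337, -0.375], [-0.024, 0.771, 0.637]] [[529.8658875591951, 0.0, 284.0267217482996], [0.0, 529.8658875591951, 218.68672080159715], [0.0, 0.0, 1.0]] [-0.15248482  0.          0.          0.          0.        ]
[0.17179666 0.57427575 0.17899418] [-4.55136105e-01 -3.10805896e+00  2.55258862e-03] 0.1 0.09296774347393554
[[-0.958  0.287 -0.001]
 [ 0.287  0.958 -0.002]
 [ 0.    -0.002 -1.   ]]
```

```bash
ls .
```

```text
c0.pkl
h.py
pics
```

View pics/top0.png

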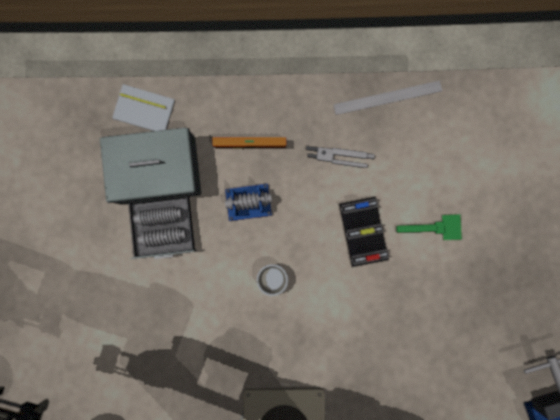

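View pics/scene0.png

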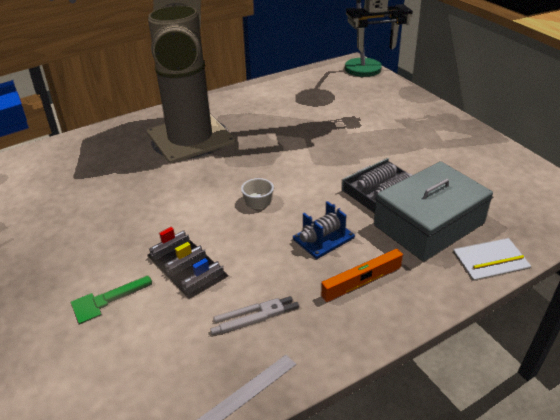

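The top view shows the cradle at about (249,202) and the rack at about (363,231). The leaves are blue (361,206), yellow (367,232) and red (373,258), with the ramekin at (273,278). The scene view shows the cradle at (325,232) and the tabs at (167,235), (184,250) and (201,266).

```bash
python3 - <<'E'
from h import *
import pickle
cs=pickle.load(open('c0.pkl','rb'));t=cs['top'];s=cs['scene']
def masks(c):
    h=cv2.cvtColor(c['img'],cv2.COLOR_BGR2HSV);H,S,V=cv2.split(h)
    b=(S>130)&(V>50)
    return dict(red=b&((H<6)|(H>172)),yellow=b&(H>22)&(H<33),blue=b&(H>105)&(H<130))
def comps(m,amin=15):
    n,l,st,ce=cv2.connectedComponentsWithStats(m.astype(np.uint8))
    return [(st[i,4],ce[i].round(1).tolist(),cv2.minAreaRect(np.argwhere(l==i)[:,::-1].astype(np.float32))) for i in range(1,n) if st[i,4]>=amin]
for n,c in cs.items():
    for k,m in masks(c).items():
        for q in comps(m):
            print(n,k,q[0],q[1],np.round(q[2][1],1),round(q[2][2],1),onz(c,[q[1]],.058)[0].round(4))
# cradle axes from top: base corners
m=masks(t)['blue'].astype(np.uint8); m[:, :200]=0; m[:,300:]=0
m=cv2.morphologyEx(m,cv2.MORPH_CLOSE,np.ones((9,9)))
r=cv2.minAreaRect(np.argwhere(m>0)[:,::-1].astype(np.float32));P=onz(t,cv2.boxPoints(r),.012);print('base',P.round(4).tolist(),P.mean(0))
e=P-np.roll(P,1,0);print(np.linalg.norm(e,axis=1),np.degrees(np.arctan2(e[:,1],e[:,0])))
# rack
g=(t['img'].max(2)<45).astype(np.uint8);g[:,:325]=0;g[:,405:]=0;g[:180]=0;g[285:]=0
g=cv2.morphologyEx(g,cv2.MORPH_CLOSE,np.ones((15,15)))
r=cv2.minAreaRect(np.argwhere(g>0)[:,::-1].astype(np.float32));P=onz(t,cv2.boxPoints(r),.03);print('rack',P.round(4).tolist(),P.mean(0))
e=P-np.roll(P,1,0);print(np.linalg.norm(e,axis=1),np.degrees(np.arctan2(e[:,1],e[:,0])))
a=t['img'][170:280,210:410];cv2.imwrite('pics/tz.png',cv2.resize(a,None,fx=4,fy=4,interpolation=cv2.INTER_CUBIC))
E
```

```text
top red 74 [372.3, 257.0] [ 5.5 13.1] 78.7 [ 0.46   -0.2384  0.058 ]
top yellow 59 [367.0, 230.7] [ 4.5 12.6] 78.7 [ 0.529  -0.2264  0.058 ]
top blue 242 [246.7, 190.2] [ 9.2 41. ] 81.9 [0.6411 0.0889 0.058 ]
top blue 363 [249.2, 212.1] [13.7 41. ] 81.9 [0.5828 0.0829 0.058 ]
top blue 66 [361.5, 204.9] [ 5.1 12.7] 78.7 [ 0.5972 -0.2136  0.058 ]
top blue 91 [538.0, 415.2] [18.   7.6] 36.9 [ 0.0607 -0.6383  0.058 ]
scene red 170 [166.9, 234.6] [11.6 15.7] 63.4 [ 0.47   -0.2419  0.058 ]
scene yellow 141 [182.8, 248.7] [11.6 17. ] 63.4 [ 0.5337 -0.2283  0.058 ]
scene yellow 151 [498.5, 261.3] [ 3.1 50.4] 77.7 [0.9283 0.3312 0.058 ]
scene blue 1096 [10.5, 109.8] [50.9 28.6] 76.0 [-0.4374 -0.4868  0.058 ]
scene blue 18 [330.2, 204.5] [8.1 2.1] 31.0 [0.5742 0.1341 0.058 ]
scene blue 20 [341.6, 213.2] [9.2 1.9] 33.7 [0.6158 0.1382 0.058 ]
scene blue 20 [306.8, 216.2] [8.6 2.2] 33.7 [0.5821 0.063  0.058 ]
scene blue 25 [317.7, 224.9] [10.   2.4] 40.6 [0.6218 0.0674 0.058 ]
scene blue 361 [332.0, 243.5] [12.5 47.2] 62.2 [0.6914 0.0596 0.058 ]
scene blue 48 [300.4, 240.9] [14.9  4.4] 39.8 [0.6475 0.0052 0.058 ]
scene blue 166 [200.8, 265.2] [11.6 16.1] 63.4 [ 0.6023 -0.2147  0.058 ]
base [[0.649, 0.1507, 0.012], [0.662, 0.0376, 0.012], [0.5781, 0.0278, 0.012], [0.5651, 0.1406, 0.012]] [0.61355371 0.08916837 0.012     ]
[0.0845385  0.11389719 0.08450657 0.11355002] [   6.86114168  -83.45587272 -173.37412285   96.55962787]
rack [[0.6024, -0.1597, 0.03], [0.6199, -0.2551, 0.03], [0.4537, -0.2837, 0.03], [0.4359, -0.1891, 0.03]] [ 0.52798914 -0.22188844  0.03      ]
[0.16899704 0.09699199 0.16869395 0.09624975] [  10.01447626  -79.55878616 -170.23856734  100.62591827]
```

View pics/tz.png

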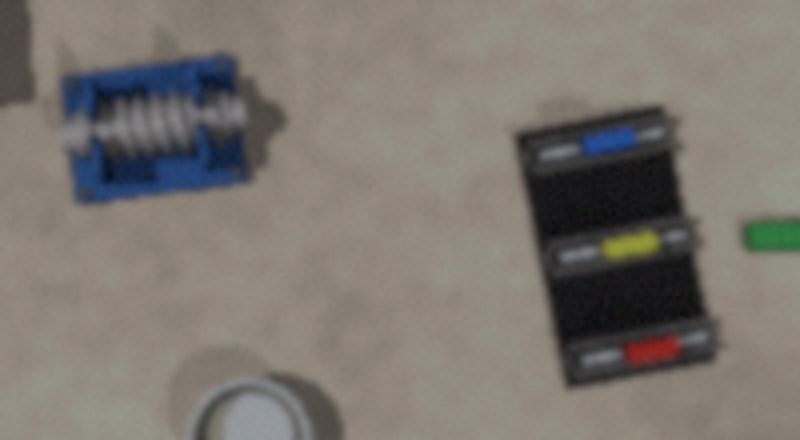

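Pixel centroids give a rack yaw of about 10.2° and a cradle yaw of about 6.5°. Next is a helper that prints rows to a target pose, then a wrist view above the cradle.

```bash
cat >> h.py <<'E'
def rows(target,yaw,n,op,start=None,syaw=None):
    """yaw = world angle (deg) of tool y; prints n rows from commanded start"""
    s=robot.read_state()
    M=R.from_rotvec(s['orientation']).as_matrix()
    p=np.array(s['tool_pos'] if start is None else start)
    y=np.degrees(np.arctan2(M[1,1],M[0,1])) if syaw is None else syaw
    dy=(y-yaw+90)%180-90
    d=(np.array(target)-p)/n
    out=[]
    for i in range(n):
        a=np.radians(y-dy/n*i); Y=np.array([np.cos(a),np.sin(a),0]);X=np.array([-Y[1],Y[0],0])
        out.append([round(float(v),1) for v in(1e3*d@X,1e3*d@Y,-1e3*d[2],dy/n)]+[op])
    print(' yaw',y.round(2) if syaw is None else y,'pos',p.round(4))
    for i in range(0,n,10): print(str(sum(out[i:i+10],[])).replace(' ',''))
E
python3 -c "
from h import *
M=R.from_rotvec(robot.read_state()['orientation']).as_matrix();print(M[:,0])
rows([.52,.06,.30],6.5,18,93)"
```

```text
[-9.58012500e-01  2.86726399e-01  1.45395869e-04]
 yaw 73.34 pos [0.1718 0.5743 0.179 ]
[-26.7,-21.8,-6.7,3.7,93,-28.1,-20.0,-6.7,3.7,93,-29.3,-18.2,-6.7,3.7,93,-30.4,-16.3,-6.7,3.7,93,-31.4,-14.2,-6.7,3.7,93,-32.3,-12.2,-6.7,3.7,93,-33.0,-10.1,-6.7,3.7,93,-33.6,-7.9,-6.7,3.7,93,-34.0,-5.7,-6.7,3.7,93,-34.3,-3.5,-6.7,3.7,93]
[-34.5,-1.3,-6.7,3.7,93,-34.5,1.0,-6.7,3.7,93,-34.4,3.2,-6.7,3.7,93,-34.1,5.4,-6.7,3.7,93,-33.7,7.6,-6.7,3.7,93,-33.1,9.8,-6.7,3.7,93,-32.4,11.9,-6.7,3.7,93,-31.5,14.0,-6.7,3.7,93]
```

>>> {"fn": "play_rows", "kwargs": {
  "deltas": [-26.7, -21.8, -6.7, 3.7, 93, -28.1, -20.0, -6.7, 3.7, 93, -29.3, -18.2, -6.7, 3.7, 93, -30.4, -16.3, -6.7, 3.7, 93, -31.4, -14.2, -6.7, 3.7, 93, -32.3, -12.2, -6.7, 3.7, 93, -33.0, -10.1, -6.7, 3.7, 93, -33.6, -7.9, -6.7, 3.7, 93, -34.0, -5.7, -6.7, 3.7, 93, -34.3, -3.5, -6.7, 3.7, 93]
}}

```text
t: 0.93
tool_pos: [0.366, 0.2878, 0.2469]
orientation: [-1.422, -2.801, 0.001]
force: [1.1, 0.2, 0.1]
opening: 0.0929
gripper_force: 0.0
```

>>> {"fn": "play_rows", "kwargs": {
  "deltas": [-34.5, -1.3, -6.7, 3.7, 93, -34.5, 1.0, -6.7, 3.7, 93, -34.4, 3.2, -6.7, 3.7, 93, -34.1, 5.4, -6.7, 3.7, 93, -33.7, 7.6, -6.7, 3.7, 93, -33.1, 9.8, -6.7, 3.7, 93, -32.4, 11.9, -6.7, 3.7, 93, -31.5, 14.0, -6.7, 3.7, 93, 0, 0, 0, 0, 93, 0, 0, 0, 0, 93]
}}

```text
t: 1.77
tool_pos: [0.5217, 0.0596, 0.3]
orientation: [-2.09, -2.344, 0.001]
force: [0.1, 0.3, -0.6]
opening: 0.0931
gripper_force: 0.0
```

```bash
python3 - <<'E'
from h import *
import pickle
c=cam('wrist');pickle.dump(c,open('w1.pkl','wb'));cv2.imwrite('pics/w1.png',c['img'])
print(c['eye'],c['R'].round(3).tolist(),c['mtx'][0,0],c['D'])
s=robot.read_state();print(s['t'],s['tool_pos'],s['force'],s['q'])
E
```

```text
[0.51379207 0.12903228 0.50383029] [[0.993, -0.111, -0.028], [0.115, 0.961, 0.253], [-0.001, -0.254, 0.967]] 316.49853812865774 [-0.0080541  0.         0.         0.         0.       ]
1.8167 [0.52110978 0.06074973 0.2999324 ] [-0.12672367  0.70153672 -0.80097446] [ 1.80454561e-02 -9.04636007e-02  1.49578430e+00  3.33074983e-04
  1.73752566e+00 -9.85061899e-02]
```

View pics/w1.png

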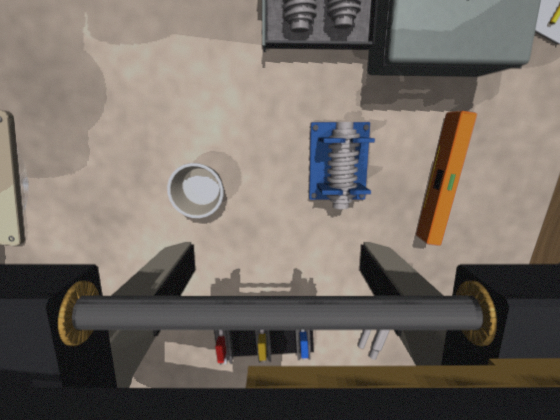

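The wrist view shows the cradle at (343,162) and the screw's crests between the plates. I'll measure pitch from the brightness profile and fix the cradle pose from its base.

```bash
python3 - <<'E'
from h import *
import pickle
c=pickle.load(open('w1.pkl','rb'))
im=c['img'];h=cv2.cvtColor(im,cv2.COLOR_BGR2HSV)
b=((h[...,0]>105)&(h[...,0]<130)&(h[...,1]>120)&(h[...,2]>50)).astype(np.uint8)
b[:,:295]=0;b[:,390:]=0;b[:110]=0;b[225:]=0
print('blue',b.sum())
cnt=np.argwhere(cv2.morphologyEx(b,cv2.MORPH_CLOSE,np.ones((5,5)))>0)[:,::-1].astype(np.float32)
# rectified map of plane z=62mm around the cradle, 0.5mm/px, axes aligned to yaw guess
def rect(z,ctr,yaw,hx=.07,hy=.08,s=.0005):
    xs=np.arange(-hx,hx,s);ys=np.arange(-hy,hy,s);a=np.radians(yaw)
    X,Y=np.meshgrid(xs,ys);P=np.stack([ctr[0]+X*np.cos(a)-Y*np.sin(a),ctr[1]+X*np.sin(a)+Y*np.cos(a),0*X+z],-1)
    uv=proj(c,P).reshape(X.shape+(2,)).astype(np.float32)
    return cv2.remap(im,uv[...,0],uv[...,1],cv2.INTER_CUBIC),xs,ys
P=onz(c,cnt,.012)[:,:2].astype(np.float32)
r=cv2.minAreaRect(P*1000);print(r)
ctr=(.6135,.0885)
a,xs,ys=rect(.062,ctr,6.5);bb,_,_=rect(.012,ctr,6.5)
cv2.imwrite('pics/rect.png',cv2.resize(np.hstack([a,bb]),None,fx=1.4,fy=1.4))
g=cv2.cvtColor(a,cv2.COLOR_BGR2GRAY).astype(float)
sel=(ys>-.028)&(ys<.028)
for x0 in(-4,0,4):
    p=g[:,(xs>(x0-2)/1e3)&(xs<(x0+2)/1e3)].mean(1)[sel];y=ys[sel]
    A0=np.c_[np.ones_like(y),y,y*y];
    best=[]
    for pm in np.arange(6,15,.5):
        A=np.c_[A0,np.cos(2*np.pi*y/pm*1e3),np.sin(2*np.pi*y/pm*1e3)]
        best.append((round(float(np.sum((p-A@np.linalg.lstsq(A,p,rcond=None)[0])**2)/np.var(p)/len(p)),2),pm))
    print(x0,sorted(best)[:5])
E
```

```text
blue 2343
((616.5980224609375, 90.52629089355469), (95.14385986328125, 114.93867492675781), 6.61546516418457)
-4 [(0.24, np.float64(6.0)), (0.79, np.float64(12.5)), (0.8, np.float64(12.0)), (0.8, np.float64(13.0)), (0.81, np.float64(6.5))]
0 [(0.21, np.float64(6.0)), (0.79, np.float64(12.5)), (0.8, np.float64(12.0)), (0.82, np.float64(13.0)), (0.84, np.float64(6.5))]
4 [(0.24, np.float64(6.0)), (0.58, np.float64(6.5)), (0.58, np.float64(10.5)), (0.58, np.float64(11.0)), (0.58, np.float64(11.5))]
```

View pics/rect.png

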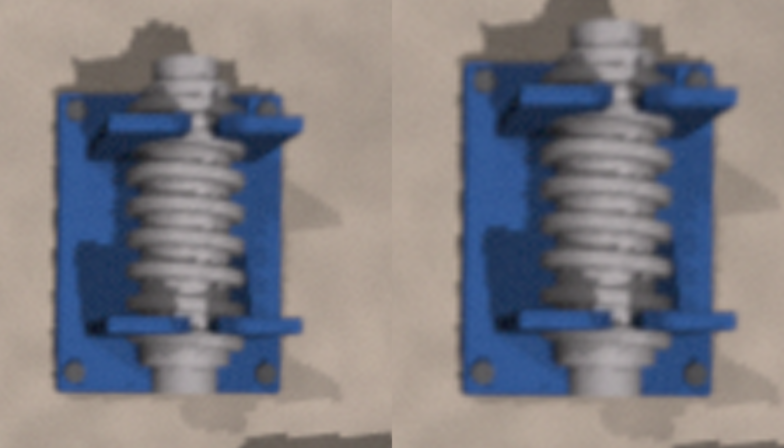

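Left panel crests are at rows 143, 175, 209, 241 and 272, a spacing of about 11.5 mm on the crest plane. That points to 12 mm pitch, so I'll try the yellow leaf first and check it by feel. The base edges put the cradle at about (0.6136, 0.090), yaw 6.5°.

```bash
python3 -c "
from h import *
rows([.529,-.226,.10],10.2,12,50)
rows([.529,-.226,.034],10.2,5,50,start=[.529,-.226,.10],syaw=10.2)
import pickle
c=pickle.load(open('w1.pkl','rb'));h=cv2.cvtColor(c['img'],cv2.COLOR_BGR2HSV)
m=(h[...,0]>22)&(h[...,0]<33)&(h[...,1]>130)&(h[...,2]>80);m[:325]=0;m[365:]=0;m[:,:240]=0;m[:,285:]=0
q=np.argwhere(m)[:,::-1];print(len(q),q.min(0),q.max(0),onz(c,[q.mean(0)],.06))"
```

```text
yaw 6.68 pos [0.5211 0.0607 0.2999]
[-23.8,-2.1,16.7,-0.3,50,-23.8,-2.2,16.7,-0.3,50,-23.8,-2.4,16.7,-0.3,50,-23.8,-2.5,16.7,-0.3,50,-23.8,-2.6,16.7,-0.3,50,-23.7,-2.7,16.7,-0.3,50,-23.7,-2.9,16.7,-0.3,50,-23.7,-3.0,16.7,-0.3,50,-23.7,-3.1,16.7,-0.3,50,-23.7,-3.2,16.7,-0.3,50]
[-23.7,-3.3,16.7,-0.3,50,-23.7,-3.5,16.7,-0.3,50]
 yaw 10.2 pos [ 0.529 -0.226  0.1  ]
[0.0,0.0,13.2,0.0,50,0.0,0.0,13.2,0.0,50,0.0,0.0,13.2,0.0,50,0.0,0.0,13.2,0.0,50,0.0,0.0,13.2,0.0,50]
128 [258 343] [265 360] [[ 0.52886703 -0.22562663  0.06      ]]
```

>>> {"fn": "play_rows", "kwargs": {
  "deltas": [-23.8, -2.1, 16.7, -0.3, 50, -23.8, -2.2, 16.7, -0.3, 50, -23.8, -2.4, 16.7, -0.3, 50, -23.8, -2.5, 16.7, -0.3, 50, -23.8, -2.6, 16.7, -0.3, 50, -23.7, -2.7, 16.7, -0.3, 50, -23.7, -2.9, 16.7, -0.3, 50, -23.7, -3.0, 16.7, -0.3, 50, -23.7, -3.1, 16.7, -0.3, 50, -23.7, -3.2, 16.7, -0.3, 50]
}}

```text
t: 2.65
tool_pos: [0.5279, -0.177, 0.1325]
orientation: [-2.021, -2.405, -0.0]
force: [1.5, -0.3, 0.8]
opening: 0.0498
gripper_force: 0.0
```

>>> {"fn": "play_rows", "kwargs": {
  "deltas": [-23.7, -3.3, 16.7, -0.3, 50, -23.7, -3.5, 16.7, -0.3, 50, 0, 0, 0, 0, 50, 0, 0, 0, 0, 50]
}}

```text
t: 2.98
tool_pos: [0.5284, -0.2244, 0.0984]
orientation: [-2.01, -2.41, 0.001]
force: [0.1, -0.4, 0.6]
opening: 0.0496
gripper_force: 0.0
```

```bash
python3 -c "
from h import *
rows([.529,-.226,.034],10.2,1,50)"
```

```text
yaw 10.34 pos [ 0.5284 -0.2244  0.0984]
[-1.7,0.3,64.4,0.1,50]
```

>>> {"fn": "play_rows", "kwargs": {
  "deltas": [-1, 0.5, 20, 0, 50, 0, 0, 20, 0, 50, 0, 0, 15, 0, 50, 0, 0, 9.5, 0, 50, 0, 0, 0, 0, 30, 0, 0, 0, 0, 5, 0, 0, 0, 0, 5, 0, 0, 0, 0, 5, 0, 0, 0, 0, 5],
  "newtons": 15
}}

```text
t: 3.73
tool_pos: [0.5312, -0.2268, 0.037]
orientation: [2.011, 2.411, 0.001]
force: [-0.3, -0.4, 0.5]
opening: 0.0211
gripper_force: 0.0
```

>>> {"fn": "play_rows", "kwargs": {
  "deltas": [0, 0, 0, 0, 5, 0, 0, 0, 0, 5, 0, 0, 0, 0, 5, 0, 0, 0, 0, 5, 0, 0, 0, 0, 5]
}}

```text
t: 4.15
tool_pos: [0.5302, -0.2265, 0.0356]
orientation: [-2.012, -2.412, 0.0]
force: [0.8, 0.6, 0.2]
opening: 0.0048
gripper_force: 0.0
```

```bash
python3 - <<'E'
from h import *
c=cam('wrist');cv2.imwrite('pics/w2.png',c['img'])
t=cam('scene');a=t['img'][190:320,110:270];cv2.imwrite('pics/s2.png',cv2.resize(a,None,fx=4,fy=4,interpolation=cv2.INTER_CUBIC))
b=cv2.resize(a,None,fx=3,fy=3);w=cv2.resize(c['img'],(520,390));cv2.imwrite('pics/m2.png',np.hstack([cv2.resize(a,(480,390))[:, 100:380],w]))
E
```

```text
(no output)
```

View pics/m2.png

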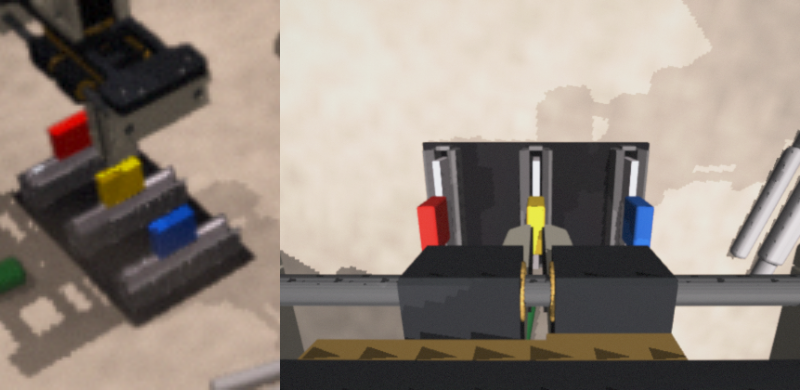

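The gripper closed to 4.8 mm without force, so it missed. The yellow tab (about (536,215) in the right panel) is still upright, ahead of the fingertips. I'll compute by how much.

```bash
python3 - <<'E'
from h import *
s=robot.read_state();p=np.array(s['tool_pos']);print(p)
def mk(c):
    h=cv2.cvtColor(c['img'],cv2.COLOR_BGR2HSV);m=(h[...,0]>22)&(h[...,0]<33)&(h[...,1]>130)&(h[...,2]>60)
    n,l,st,ce=cv2.connectedComponentsWithStats(m.astype(np.uint8));return [(st[i].tolist(),ce[i].round(1)) for i in range(1,n) if st[i,4]>30]
for n in('wrist','top','scene'):
    c=cam(n)
    print(n,'tcp',proj(c,[p,p+[0,0,.019]]).round(1).tolist(),'eye',c['eye'].round(3))
    for st,ce in mk(c): print('  ',st,ce,onz(c,[ce],.06).round(4), 'toprow',onz(c,[[ce[0],st[1]],[ce[0],st[1]+st[3]]],.0625).round(4).tolist())
E
```

```text
[ 0.5302125  -0.22648453  0.03556222]
wrist tcp [[277.2, 234.5], [277.2, 244.4]] eye [ 0.518 -0.158  0.239]
   [265, 211, 21, 64, 920] [275.9 238.7] [[ 0.5284 -0.221   0.06  ]] toprow [[0.5252, -0.2035, 0.0625], [0.5325, -0.2432, 0.0625]]
top tcp [[365.5, 230.4], [366.8, 230.3]] eye [ 0.511 -0.01   1.241]
scene tcp [[184.5, 254.9], [183.2, 248.6]] eye [ 1.391 -0.449  0.842]
   [175, 242, 16, 17, 129] [183.1 249. ] [[ 0.5371 -0.2287  0.06  ]] toprow [[0.5184, -0.2207, 0.0625], [0.5694, -0.2413, 0.0625]]
   [474, 255, 50, 13, 150] [498.7 261.2] [[0.9295 0.3298 0.06  ]] toprow [[0.9176, 0.342, 0.0625], [0.9454, 0.3117, 0.0625]]
```

>>> {"fn": "play_rows", "kwargs": {
  "deltas": [0, 0, 0, 0, 0, 0, 0, 0, 0, 0, 0, 0, 0, 0, 0]
}}

```text
t: 4.65
tool_pos: [0.5303, -0.2265, 0.0356]
orientation: [-2.012, -2.413, -0.0]
force: [0.2, 0.5, -0.2]
opening: 0.0004
gripper_force: 0.0
```

```bash
python3 - <<'E'
from h import *
s=robot.read_state();print(s['opening'],s['gripper_force'],s['force'],s['wrist_torque'])
c=cam('wrist');cv2.imwrite('pics/w3.png',cv2.resize(c['img'][190:380,180:380],(800,600),interpolation=cv2.INTER_CUBIC))
E
```

```text
0.0003560023217016493 0.0 [ 0.16218299  0.45878769 -0.15508502] [-0.06345813  0.06783467  0.00396241]
```

View pics/w3.png

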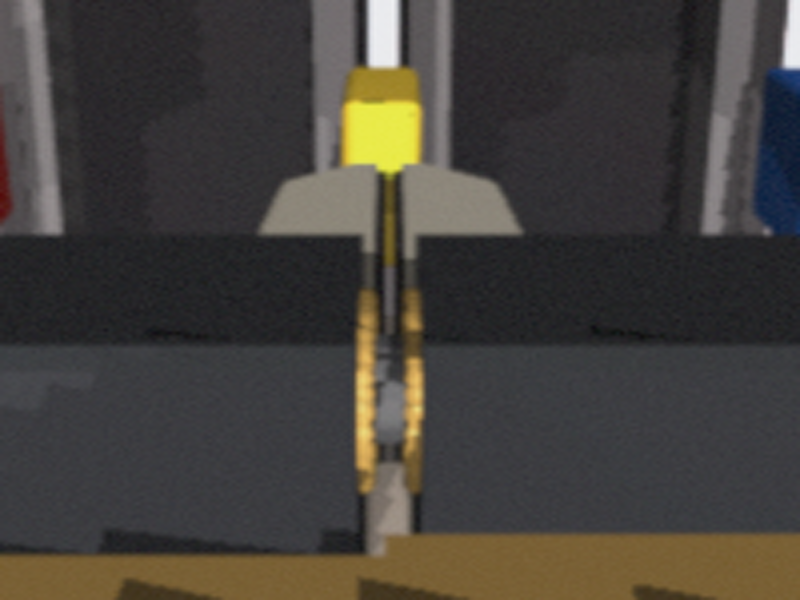

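The zoom shows the fingers closed above the tab, with yellow visible below the gap at (390,235). The fingertips seem higher than the reported TCP, so I'll estimate by how much from the tip row.

```bash
python3 - <<'E'
from h import *
s=robot.read_state();p=np.array(s['tool_pos']);M=R.from_rotvec(s['orientation']).as_matrix()
c=cam('wrist');t=cam('scene');tp=cam('top')
for b in(0,.01,.02,.03,.04,.05):
    print(b,proj(c,[p+M@[.0075,0,-b],p+M@[-.0075,0,-b]]).round(1).tolist(),proj(t,[p+M@[0,0.017,-b]]).round(1).tolist())
g=t['img'];hsv=cv2.cvtColor(g,cv2.COLOR_BGR2HSV)
for u in(176,180,184,188,192,196): print(u,[(r,hsv[r,u].tolist()) for r in range(222,256,3)])
E
```

```text
0 [[277.2, 223.9], [277.2, 244.8]] [[188.6, 258.8]]
0.01 [[277.2, 228.4], [277.2, 250.3]] [[187.9, 255.6]]
0.02 [[277.2, 233.5], [277.2, 256.3]] [[187.3, 252.2]]
0.03 [[277.2, 239.0], [277.2, 262.9]] [[186.6, 248.9]]
0.04 [[277.2, 245.2], [277.2, 270.2]] [[186.0, 245.5]]
0.05 [[277.2, 252.0], [277.2, 278.4]] [[185.3, 242.1]]
176 [(222, [120, 7, 37]), (225, [0, 19, 41]), (228, [19, 45, 63]), (231, [21, 56, 64]), (234, [16, 46, 72]), (237, [18, 57, 80]), (240, [15, 49, 83]), (243, [5, 31, 50]), (246, [17, 73, 49]), (249, [23, 255, 142]), (252, [22, 255, 81]), (255, [23, 207, 59])]
180 [(222, [128, 30, 34]), (225, [83, 64, 16]), (228, [18, 45, 73]), (231, [12, 56, 82]), (234, [18, 56, 77]), (237, [14, 58, 84]), (240, [16, 46, 72]), (243, [20, 41, 74]), (246, [23, 255, 143]), (249, [23, 255, 134]), (252, [23, 250, 105]), (255, [22, 255, 100])]
184 [(222, [125, 36, 43]), (225, [145, 81, 19]), (228, [0, 0, 32]), (231, [17, 64, 84]), (234, [20, 50, 77]), (237, [21, 50, 87]), (240, [19, 52, 78]), (243, [26, 217, 129]), (246, [25, 255, 138]), (249, [23, 255, 109]), (252, [23, 255, 112]), (255, [23, 255, 106])]
188 [(222, [120, 36, 43]), (225, [132, 80, 16]), (228, [21, 56, 77]), (231, [20, 39, 79]), (234, [18, 54, 80]), (237, [15, 50, 72]), (240, [16, 46, 61]), (243, [28, 255, 198]), (246, [22, 255, 119]), (249, [22, 255, 109]), (252, [23, 255, 110]), (255, [10, 45, 85])]
192 [(222, [110, 59, 13]), (225, [15, 58, 70]), (228, [17, 56, 82]), (231, [20, 62, 82]), (234, [12, 50, 92]), (237, [13, 51, 194]), (240, [13, 51, 190]), (243, [0, 28, 37]), (246, [130, 36, 21]), (249, [171, 25, 102]), (252, [0, 29, 114]), (255, [164, 29, 96])]
196 [(222, [38, 33, 31]), (225, [18, 59, 78]), (228, [18, 48, 80]), (231, [13, 49, 83]), (234, [13, 51, 190]), (237, [12, 54, 199]), (240, [11, 50, 197]), (243, [12, 49, 186]), (246, [13, 46, 66]), (249, [168, 16, 193]), (252, [173, 34, 97]), (255, [0, 20, 75])]
```

```bash
python3 - <<'E'
from h import *
import pickle
c=pickle.load(open('w1.pkl','rb'));p=np.array([.5211,.0607,.2999]);a=np.radians(6.68)
Y=np.array([np.cos(a),np.sin(a),0]);X=np.array([-Y[1],Y[0],0])
for b in(0,.01,.02,.03,.04,.05): print(b,proj(c,[p+X*.0075-Y*.0465+[0,0,b],p+X*.0075+Y*.0465+[0,0,b]]).round(1).tolist())
c0=pickle.load(open('c0.pkl','rb'))['scene'];cv2.imwrite('pics/g0.png',cv2.resize(c0['img'][0:90,320:440],None,fx=5,fy=5,interpolation=cv2.INTER_CUBIC))
s0=np.array([.1718,.5743,.179]);a=np.radians(73.34);Y=np.array([np.cos(a),np.sin(a),0])
for b in(0,.02,.04): print(b,proj(c0,[s0-Y*.0465+[0,0,b],s0+Y*.0465+[0,0,b]]).round(1).tolist())
E
```

```text
0 [[207.4, 222.2], [345.6, 222.1]]
0.01 [[204.0, 226.7], [348.9, 226.6]]
0.02 [[200.4, 231.7], [352.4, 231.5]]
0.03 [[196.3, 237.1], [356.4, 236.9]]
0.04 [[191.8, 243.2], [360.8, 243.0]]
0.05 [[186.8, 249.9], [365.7, 249.7]]
0 [[361.2, 62.6], [388.9, 59.7]]
0.02 [[361.6, 56.5], [389.5, 53.7]]
0.04 [[362.0, 50.4], [390.0, 47.6]]
```

View pics/g0.png

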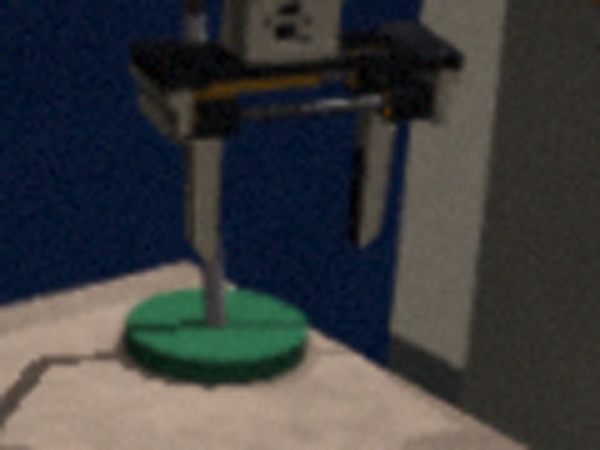

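The open-gripper scene crop shows the tips at about (361,51) and (393,49). All three views agree that the real fingertips are about 38–39 mm above the reported TCP. I'll correct for that, so real tip z = reported z + 0.038.

>>> {"fn": "play_rows", "kwargs": {
  "deltas": [0, 0, 0, 0, 50, 0, 0, 0, 0, 50, 0, 0, 0, 0, 50, 0, 0, 0, 0, 50, 0, 0, 0, 0, 50, 0, 0, 0, 0, 50, 0, -0.5, 13, 0, 50, 0, 0, 13, 0, 50, 0, 0, 8, 0, 50, 0, 0, 3, 0, 50]
}}

```text
t: 5.68
tool_pos: [0.5278, -0.2255, -0.0046]
orientation: [-2.01, -2.409, 0.001]
force: [-0.5, -0.5, 0.2]
opening: 0.0501
gripper_force: 0.0
```

>>> {"fn": "play_rows", "kwargs": {
  "deltas": [0, 0, 0, 0, 50, 0, 0, 0, 0, 30, 0, 0, 0, 0, 5, 0, 0, 0, 0, 5, 0, 0, 0, 0, 5, 0, 0, 0, 0, 5, 0, 0, 0, 0, 5, 0, 0, 0, 0, 5],
  "newtons": 15
}}

```text
t: 6.35
tool_pos: [0.53, -0.2267, -0.0011]
orientation: [2.012, 2.412, 0.0]
force: [0.7, 0.2, 0.7]
opening: 0.0122
gripper_force: 15.0
```

```bash
python3 -c "
from h import *
rows([.6136,.090,.1189],6.5,10,5,start=[.5298,-.2266,.1189],syaw=10.3)"
```

```text
yaw 10.3 pos [ 0.5298 -0.2266  0.1189]
[29.7,13.9,-0.0,0.4,5,29.7,13.7,-0.0,0.4,5,29.8,13.5,-0.0,0.4,5,29.9,13.3,-0.0,0.4,5,30.0,13.1,-0.0,0.4,5,30.1,12.9,-0.0,0.4,5,30.2,12.7,-0.0,0.4,5,30.3,12.5,-0.0,0.4,5,30.3,12.3,-0.0,0.4,5,30.4,12.1,-0.0,0.4,5]
```

>>> {"fn": "play_rows", "kwargs": {
  "deltas": [0, 0, -10, 0, 5, 0, 0, -25, 0, 5, 0, 0, -30, 0, 5, 0, 0, -30, 0, 5, 0, 0, -25, 0, 5]
}}

```text
t: 6.77
tool_pos: [0.5302, -0.2267, 0.1216]
orientation: [2.011, 2.411, 0.0]
force: [0.9, -0.5, -0.8]
opening: 0.0124
gripper_force: 15.0
```

>>> {"fn": "play_rows", "kwargs": {
  "deltas": [29.7, 13.9, 0, 0.4, 5, 29.7, 13.7, 0, 0.4, 5, 29.8, 13.5, 0, 0.4, 5, 29.9, 13.3, 0, 0.4, 5, 30.0, 13.1, 0, 0.4, 5, 30.1, 12.9, 0, 0.4, 5, 30.2, 12.7, 0, 0.4, 5, 30.3, 12.5, 0, 0.4, 5, 30.3, 12.3, 0, 0.4, 5, 30.4, 12.1, 0, 0.4, 5]
}}

```text
t: 7.6
tool_pos: [0.614, 0.0915, 0.1195]
orientation: [2.095, 2.34, 0.001]
force: [-0.8, -0.5, -0.6]
opening: 0.0119
gripper_force: 15.0
```

>>> {"fn": "play_rows", "kwargs": {
  "deltas": [0, 0, 0, 0, 5, 0, 0, 0, 0, 5, 0, 0, 0, 0, 5, 0, 0, 0, 0, 5]
}}

```text
t: 7.93
tool_pos: [0.6136, 0.0888, 0.1188]
orientation: [2.096, 2.34, -0.001]
force: [-0.5, -0.3, -0.5]
opening: 0.012
gripper_force: 15.0
```

```bash
python3 - <<'E'
from h import *
s=robot.read_state();print(s['t'],s['tool_pos'],s['force'],s['opening'])
c=cam('wrist');w=cv2.resize(c['img'][150:350,180:380],(500,500),interpolation=cv2.INTER_CUBIC)
t=cam('top');a=cv2.resize(t['img'][170:235,220:280],(300,325),interpolation=cv2.INTER_CUBIC)
print(proj(t,[[.6136,.09,.082]]),proj(c,[[.6136,.09,.082]]))
cv2.imwrite('pics/m3.png',np.hstack([w,cv2.copyMakeBorder(a,0,175,0,0,cv2.BORDER_CONSTANT)]))
E
```

```text
7.9333 [0.61359721 0.08876976 0.11884069] [-0.49998132 -0.25691367 -0.52210348] 0.012015547379782297
[[245.6059208  199.74205364]] [[277.33210042 217.79704263]]
```

View pics/m3.png

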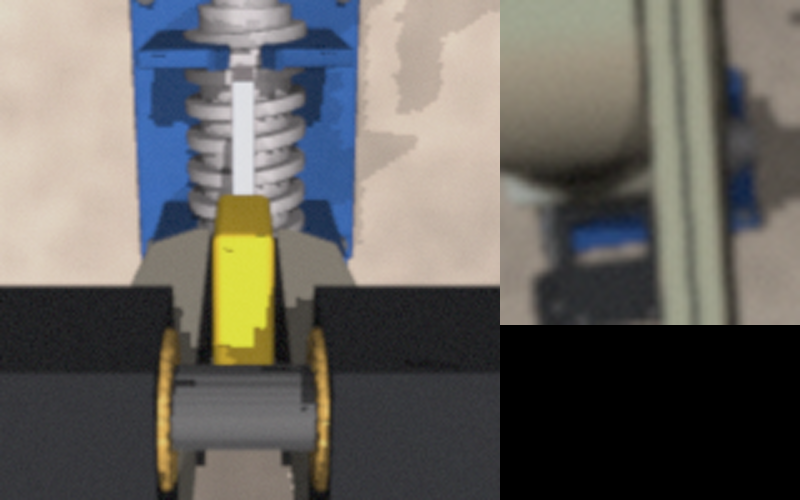

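The left panel shows the near notch centre at u≈244 and the leaf plate at u≈243, so they line up across. The plate's top face spans rows ~50–68, and I'll check the y offset from that.

```bash
python3 - <<'E'
from h import *
c=cam('wrist');a=np.radians(6.5);Y=np.array([-np.sin(a),np.cos(a),0])
for y in(.032,.035,.038): print(y,proj(c,[np.array([.6136,.09,.082])+Y*y]).round(1).tolist())
p=np.array(robot.read_state()['tool_pos'])
# leaf end, top of plate: origin z = tcp+.0071, plate top +28.5
for y in(.042,): print('leafend top/bottom',proj(c,[p+Y*y+[0,0,.0356],p+Y*y+[0,0,.0116]]).round(1).tolist())
E
```

```text
0.032 [[277.1, 177.3]]
0.035 [[277.1, 173.4]]
0.038 [[277.1, 169.4]]
leafend top/bottom [[277.0, 181.7], [277.0, 175.2]]
```

>>> {"fn": "play_rows", "kwargs": {
  "deltas": [0, 0, 15, 0, 5, 0, 0, 20, 0, 5, 0, 0, 15, 0, 5, 0, 0, 7, 0, 5, 0, 0, 3, 0, 5, 0, 0, 0, 0, 5, 0, 0, 0, 0, 5]
}}

```text
t: 8.67
tool_pos: [0.6143, 0.0896, 0.0596]
orientation: [2.095, 2.34, 0.001]
force: [1.0, -0.6, -0.7]
opening: 0.0125
gripper_force: 15.0
```

>>> {"fn": "play_rows", "kwargs": {
  "deltas": [0, 0, 1, 0, 5, 0, 0, 1, 0, 5, 0, 0, 1, 0, 5, 0, 0, 1, 0, 5, 0, 0, 0, 0, 5]
}}

```text
t: 9.08
tool_pos: [0.614, 0.0899, 0.0549]
orientation: [2.095, 2.341, 0.001]
force: [0.2, 0.3, -0.1]
opening: 0.012
gripper_force: 15.0
```

Force is starting to unload, so I'll ease down another 1 mm and see.

>>> {"fn": "play_rows", "kwargs": {
  "deltas": [0, 0, 0.5, 0, 5, 0, 0, 0.5, 0, 5, 0, 0, 0, 0, 5]
}}

```text
t: 9.33
tool_pos: [0.6142, 0.0899, 0.0547]
orientation: [2.095, 2.34, 0.001]
force: [-2.5, -0.1, 5.6]
opening: 0.0119
gripper_force: 15.0
```

On the crests with 5.6 N. Now I'll slide along the screw (tool x).

>>> {"fn": "play_rows", "kwargs": {
  "deltas": [1, 0, 0, 0, 5, 1, 0, 0, 0, 5, 1, 0, 0, 0, 5]
}}

```text
t: 9.58
tool_pos: [0.6144, 0.092, 0.0548]
orientation: [2.094, 2.339, 0.001]
force: [-0.7, -3.1, 4.6]
opening: 0.0123
gripper_force: 15.0
```

>>> {"fn": "play_rows", "kwargs": {
  "deltas": [1, 0, 0, 0, 5, 1, 0, 0, 0, 5, 1, 0, 0, 0, 5]
}}

```text
t: 9.83
tool_pos: [0.6142, 0.0951, 0.0548]
orientation: [2.094, 2.339, 0.001]
force: [0.3, -3.3, 4.9]
opening: 0.0121
gripper_force: 15.0
```

>>> {"fn": "play_rows", "kwargs": {
  "deltas": [-2, 0, 0, 0, 5, -2, 0, 0, 0, 5, -2, 0, 0, 0, 5, -1, 0, 0, 0, 5, -1, 0, 0, 0, 5]
}}

```text
t: 10.25
tool_pos: [0.6147, 0.089, 0.0546]
orientation: [2.095, 2.341, 0.004]
force: [0.3, 2.7, 2.9]
opening: 0.0119
gripper_force: 15.0
```

>>> {"fn": "play_rows", "kwargs": {
  "deltas": [-1, 0, 0, 0, 5, -1, 0, 0, 0, 5, 0, 0, 0, 0, 5]
}}

```text
t: 10.5
tool_pos: [0.6137, 0.0856, 0.0529]
orientation: [-2.095, -2.34, 0.002]
force: [0.4, -0.1, -0.7]
opening: 0.012
gripper_force: 15.0
```

The load vanished at about −4 mm, so the teeth are in the grooves. Lowering gently.

>>> {"fn": "play_rows", "kwargs": {
  "deltas": [-0.5, 0, 0.5, 0, 5, 0, 0, 1, 0, 5, 0, 0, 1, 0, 5, 0, 0, 0, 0, 5]
}}

```text
t: 10.83
tool_pos: [0.614, 0.0853, 0.0506]
orientation: [-2.095, -2.34, 0.001]
force: [0.0, -0.9, -0.8]
opening: 0.0119
gripper_force: 15.0
```

>>> {"fn": "play_rows", "kwargs": {
  "deltas": [0, 0, 0.7, 0, 5, 0, 0, 0.7, 0, 5, 0, 0, 0, 0, 5]
}}

```text
t: 11.08
tool_pos: [0.6143, 0.0854, 0.0504]
orientation: [2.095, 2.341, 0.0]
force: [-4.0, 1.1, 4.1]
opening: 0.012
gripper_force: 15.0
```

It dropped 4.4 mm, so yellow is fully home. Releasing and retreating.

>>> {"fn": "play_rows", "kwargs": {
  "deltas": [0, 0, -0.6, 0, 5, 0, 0, 0, 0, 18, 0, 0, 0, 0, 30, 0, 0, 0, 0, 40, 0, 0, 0, 0, 40, 0, 0, -10, 0, 40, 0, 0, -30, 0, 40, 0, 0, -40, 0, 40, 0, 0, -40, 0, 40, 0, 0, -30, 0, 40]
}}

```text
t: 11.92
tool_pos: [0.6151, 0.0855, 0.205]
orientation: [2.093, 2.339, 0.004]
force: [0.4, 0.5, 1.2]
opening: 0.04
gripper_force: 0.0
```

>>> {"fn": "play_rows", "kwargs": {
  "deltas": [-35, 0, 0, 0, 40, -40, 0, 0, 0, 40, -40, 0, 0, 0, 40, -30, 0, 0, 0, 40, 0, 0, 0, 0, 40, 0, 0, 0, 0, 40, 0, 0, 0, 0, 40]
}}

```text
t: 12.5
tool_pos: [0.6303, -0.0584, 0.2008]
orientation: [-2.096, -2.34, -0.001]
force: [-0.3, 1.0, -0.1]
opening: 0.0402
gripper_force: 0.0
```

```bash
python3 - <<'E'
from h import *
s=robot.read_state();print(s['t'],s['tool_pos'],s['force'],s['opening'])
t=cam('scene');w=cam('wrist')
a=cv2.resize(t['img'][170:310,130:390],(780,420),interpolation=cv2.INTER_CUBIC);cv2.imwrite('pics/f.png',a)
al=np.radians(6.5);X=np.array([np.cos(al),np.sin(al),0]);Y=np.array([-np.sin(al),np.cos(al),0])
C=np.array([.6136,.09,0])
for n,c in(('scene',t),('wrist',w)):
    h=cv2.cvtColor(c['img'],cv2.COLOR_BGR2HSV);m=(h[...,0]>22)&(h[...,0]<33)&(h[...,1]>130)&(h[...,2]>60)
    k,l,st,ce=cv2.connectedComponentsWithStats(m.astype(np.uint8))
    for i in range(1,k):
        if st[i,4]>30: print(n,st[i],ce[i].round(1),((onz(c,[ce[i]],.1)[0]-C)@np.c_[X,Y]).round(4))
    for z in(.086,.114): print(n,proj(c,[C-Y*.0045+Y*d+[0,0,z] for d in(-.017,.017)]).round(1).tolist())
E
```

```text
12.5 [ 0.63029118 -0.0584297   0.20082218] [-0.30279333  0.99994594 -0.13018949] 0.040167398743766916
scene [316 198  13  16 133] [322.1 204.7] [-0.0049 -0.0026]
scene [474 255  50  13 149] [498.6 261.2] [0.36   0.1601]
scene [[317.0, 213.9], [328.4, 208.0]]
scene [[317.2, 204.1], [328.8, 198.3]]
wrist [266  15  16  49 687] [273.3  38.7] [-0.0032 -0.0033]
wrist [[277.0, 64.4], [276.9, 23.6]]
wrist [[277.0, 57.9], [276.9, 12.7]]
```

View pics/f.png

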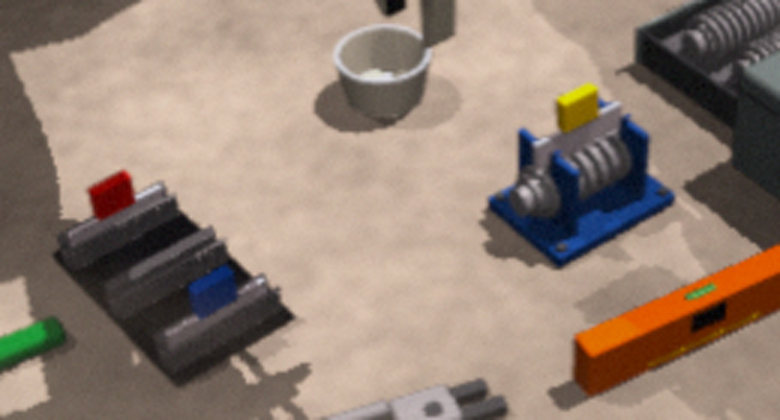

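The final view shows the yellow tab at (577,108) standing in the cradle's notches. Its extents match the predicted home height within a pixel. Red (112,195) and blue (213,292) are upright in the rack and nothing else has moved.

```bash
python3 -c "
from plant import robot
print(robot.close_job())"
```

```text
the job is handed in; nothing more can be done
None
```

The yellow 12 mm leaf fits: it dropped 4.4 mm home and stands released in the notches, red and blue are still upright in the rack, and the job was handed in at about 12.5 s with no verdict returned.

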